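# Park the louvred tester cover in the clip rack

## Task

The density tester is open for service. Take its wide louvred side cover out of the grey stand, stand it upright and centred along the empty spring-clip slot of the aluminium cover rack, and press it straight down until it is fully home on the slot floor and the clips have snapped over its hem; press it in rather than dropping it, then let go. Leave the two narrow plain covers where they stand.

Things in the scene. Friction and masses are not known exactly. Their poses are not given: they have to be found in the camera images.
- vented_centre (a point): Centre (half-way up) of the loose louvred cover: cream-grey, 150 mm wide (y), 120 tall (z), 10 thick (x), 0.33 kg, dark louvres on both like faces, round hem 16 mm thick and high along its foot. Stands in a grey stand (walls 38 mm high, its foot 8 mm above the bench). Pinch the thickness at the middle of the top edge, lift straight up.
- slot (a point): Middle of the floor of the empty slot (rack's far one), 10 mm above the bench; x across, y along, z up. A cover fully home has its centre 60 mm above it. Rack fixed. Black guides rise 50 mm over the floor, 30 mm apart, flared to 57 at the top; ends open. Sprung noses 18 mm up, 41 mm each side of the middle: a cover resting on them is about 19 mm too high, about 10 N pushes it through.
- parked_centre (a point): Centre of the parked plain cover (100 mm wide, 120 tall, 10 thick, no louvres), clipped in the rack's other slot, 96 mm from the empty one on its -x side; its top edge is 130 mm above the bench. Axes as the louvred cover. Leave it there.
- plain_centre (a point): Centre of the other plain cover (100 mm wide, 120 tall, 10 thick, no louvres), standing loose in a second grey stand. Axes as the louvred cover. Leave it there.
Mind the look-alikes: they are no part of the job. Leave any blue or purple look-alike of the part that bears vented_centre alone.

How it is judged:
By the outcome, as a careful person would: the job done as asked, in the order asked, and still so for the second after the job is handed in, with the robot touching nothing.
It also fails if it takes over 43 s, if anything falls off the work surface, if the arm or the gripper's body presses on something with over 40 N, if the wrist force passes 120 N, or if a joint passes its speed limit or range.

## Robot

A 7-joint arm with a two-finger parallel gripper is mounted at the origin on the work surface. World frame = base frame: x ahead of the robot, y to its left, z up, the work surface at z = 0. Lengths are in m, angles in rad, forces in N, time in s.
With the tool pointing down it reaches from about 0.4 to 0.85 m from the base axis. Payload 10.4 kg.
Tool frame: the origin (TCP) lies on the centre line of the jaws, within the pads' length; the fingertips stand 14 mm ahead of it and the grasp point (between the pads) lies 5 mm behind it (finger_overhang is the z of the fingertips in the tool frame, in m); z points along the fingers, y is the line along which they close (so a half turn about z gives the same grasp; the last joint's range is limited). The gripper opens to 85 mm and grips with 20 to 120 N. Pads are 22 mm wide; open, the fingers measure 114 mm over their backs; the gripper's body (76 mm by 85 mm) begins 54 mm behind the grasp point. The pads swing forward as they close: fully open they stand 13 mm farther back than shut.
Start: joints at [1.105, 0.332, -0.065, 1.46, 0.022, 1.35, -0.088], TCP at [0.268, -0.565, 0.245] pointing down, gripper open.
Joint ranges: [-2.6, 2.6], [-0.5, 2.12], [-1.47, 1.34], [0.16, 2.42], [-1.27, 4.41], [0.06, 2.06], [-2.6, 2.6]. Speed limits (rad/s): [2.22, 2.22, 2.79, 2.79, 3.14, 3.14, 3.14].

## Interface

Orientations are given as a rotation vector (axis times angle).
In Python, from rig import * gives the robot as it stands. The module is installed in compiled form; this text tells all that it offers.
- The arm moves only by the shell command python3 -m creep 'ROWS' [OPENING]. ROWS is JSON, a list of rows, each a list of 4 numbers: the shift along the tool's x, y, z in mm, then the turn about the tool's z in rad. A call has 1 to 12 rows; each row is the pose to reach, as a shift and turn from the pose commanded when the call began, along the tool's axes at that moment; what a row does not reach only later rows make up. A row lasts 1/10 s, in which the tool goes at most 50 mm and 8.59 degrees, less where a joint would pass 70% of its speed; a pose out of reach is approached as far as the arm can. A call with a gripper value outside its range is refused whole. OPENING is the opening in per cent of the stroke, from 0 (shut) to 100 (fully open), set as the call begins (- or left out, the last holds). The fingers move at their own pace and stop on an object; the grip force is fixed at half the most. Time passes only in rows, so rows that repeat a pose let the fingers close. It gives the time, the measured TCP pose, the force, the opening and the grip force at its end, in the units of the state.
- observe(): the state, without advancing time (a new reading comes with each control period).
- camera(name): name is "side" or "top"; returns a dict with "img" (480x640x3 uint8, blue, green, red), "z_map" (480x640 float32, m along the optical axis (not along the pixel's ray), 0 where there is no reading), "fx", "fy", "cx", "cy" (pixels), "k1" (the pictures are not rectified: a ray, as slopes to the right and down, at radius r is drawn at 1 + k1 r^2 times it, then the intrinsics apply), "extrinsics" (4x4, takes a point from world to camera coordinates). Camera axes: x right, y down, z forward; pixel columns grow to the right and rows downward; lengths in m; the calibration is good to about 2 mm. A picture is of the moment at which its call begins.
- finish_job(): hands the job in; it is judged then, once.
The state is a dict: "time": time; "joint_pos": joint angles; "joint_vel": joint speeds; "effort": joint torques, N m; "position": TCP position; "tool_rot": TCP orientation; "force": force on the tool from outside, world axes, zero at the start; "torque": the same for the moment, N m; "width": opening from 0.0 (shut) to 1.0 (fully open); "grasp_force": force on a finger pad.
Only numpy, scipy, OpenCV 4.12 (cv2) and the standard library are available. Lean on these libraries where they do the work, as an engineer would, in place of code of your own. Each camera call takes 0.05 s, during which the arm holds its last target. There are 200 camera calls.

## Working session

There is one attempt and no reset: what is moved stays moved. The work goes in short steps, Python scripts to look and compute and a shell command to move; the robot and the scene stay as the last step left them, time stands still between calls to the robot, and variables do not carry over. Pictures are saved under pics/ and viewed, at most 10 in all, crops included, and the job is handed in when it is done.

```bash
mkdir -p pics; cat > h.py <<'E'
from rig import *
import numpy as np, cv2
from scipy.spatial.transform import Rotation as R
def snap(n):
    c=camera(n); np.savez(f'/tmp/{n}.npz',**{k:np.asarray(v) for k,v in c.items()}); return c
def load(n): return dict(np.load(f'/tmp/{n}.npz'))
def ray(c,u,v):
    K=np.array([[c['fx'],0,c['cx']],[0,c['fy'],c['cy']],[0,0,1]],float)
    p=cv2.undistortPoints(np.array([[[u,v]]],float),K,np.array([float(c['k1']),0,0,0]))[0,0]
    E=c['extrinsics']; d=E[:3,:3].T@np.array([p[0],p[1],1]); o=-E[:3,:3].T@E[:3,3]; return o,d
def atz(c,u,v,z):
    o,d=ray(c,u,v); return o+d*(z-o[2])/d[2]
def px(c,u,v):
    o,d=ray(c,u,v); z=float(c['z_map'][int(v),int(u)]); return o+d*z
E
python3 - <<'E'
from h import *
for n in('top','side'):
    c=snap(n); cv2.imwrite(f'pics/{n}0.png',c['img']); E=c['extrinsics']; print(n,-E[:3,:3].T@E[:3,3],E[:3,:3].round(2).tolist(),c['k1'])
s=observe(); print(s['time'],s['position'],s['tool_rot'],R.from_rotvec(s['tool_rot']).as_matrix().round(3))
E
```

```text
top [ 0.35521555 -0.09294329  1.16063893] [[-0.03, -1.0, -0.04], [-0.99, 0.03, -0.13], [0.14, 0.03, -0.99]] -0.013421508031781411
side [0.41103246 0.60248617 0.60151974] [[-0.99, -0.17, 0.02], [-0.12, 0.6, -0.79], [0.12, -0.78, -0.61]] -0.06769898970633331
0.1 [ 0.2676712  -0.56444715  0.24460125] [-3.06372871e+00 -6.89612975e-01  5.01273477e-04] [[ 0.904  0.428 -0.001]
 [ 0.428 -0.904  0.001]
 [-0.    -0.001 -1.   ]]
```

View pics/top0.png

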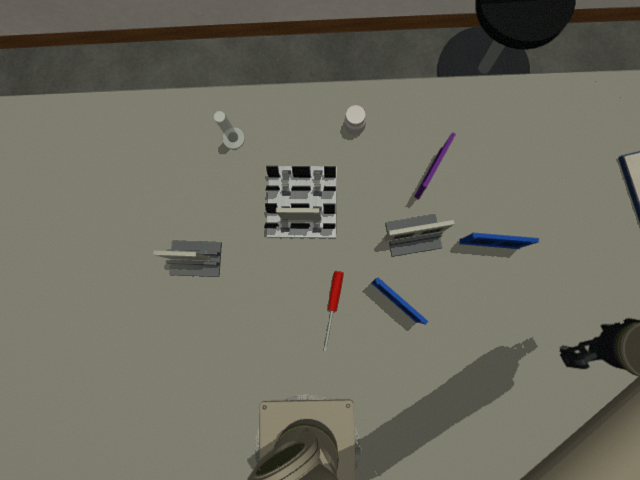

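View pics/side0.png

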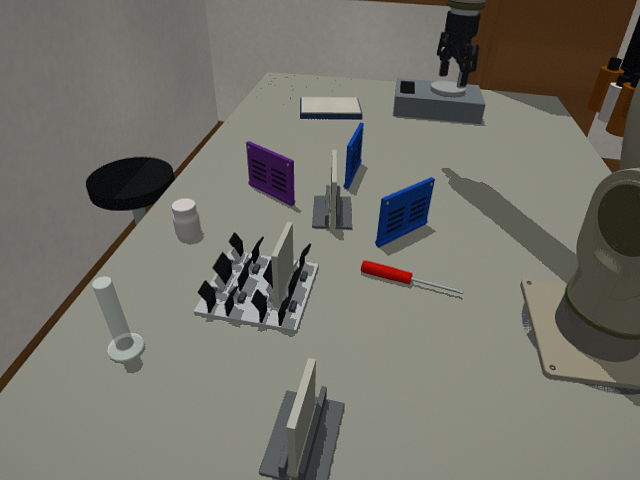

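The top view shows two loose cream covers in grey stands: A at px (420,229), about 63 px long, and B at px (176,254), about 40 px long. The parked cover is in the rack at (298,211), and the empty far slot is near row 180. There are also blue look-alikes at (498,240) and (400,300) and a purple one at (435,165). A fits the wide cover by length, so I'll confirm that in a crop.

```bash
python3 - <<'E'
from h import *
c=load('top'); i=c['img']
a=cv2.resize(i[200:265,375:465],None,fx=8,fy=8,interpolation=cv2.INTER_CUBIC)[:, :720]
cv2.imwrite('pics/cA.png',a)
a=cv2.resize(i[155:245,255:345],None,fx=6.6,fy=6.6,interpolation=cv2.INTER_CUBIC)
cv2.imwrite('pics/cR.png',a)
s=load('side')['img']
cv2.imwrite('pics/cS.png',cv2.resize(s[140:340,190:370],None,fx=3,fy=3,interpolation=cv2.INTER_CUBIC))
print(c['fx'],c['fy'])
for p in[(420,229),(176,254),(298,211)]: print(p,px(c,*p))
E
```

```text
452.4401416606361 452.4401416606361
(420, 229) [ 0.51422512 -0.27899322  0.12974551]
(176, 254) [0.47311293 0.28623474 0.12998697]
(298, 211) [5.64803958e-01 2.54512461e-04 1.32532424e-01]
```

View pics/cA.png

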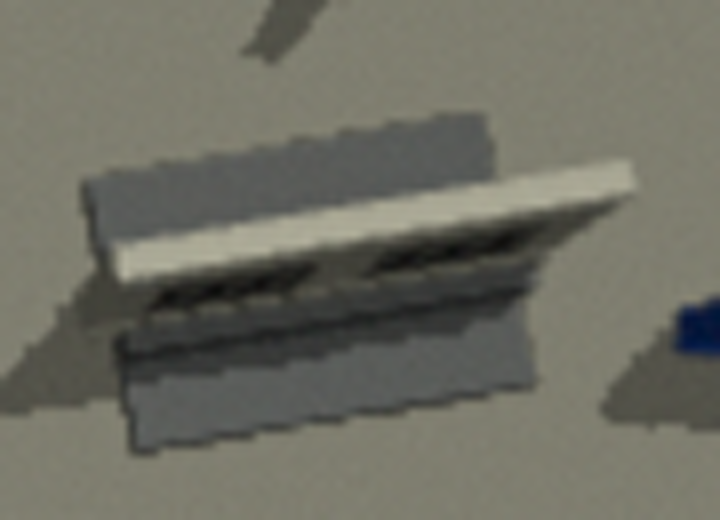

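View pics/cR.png

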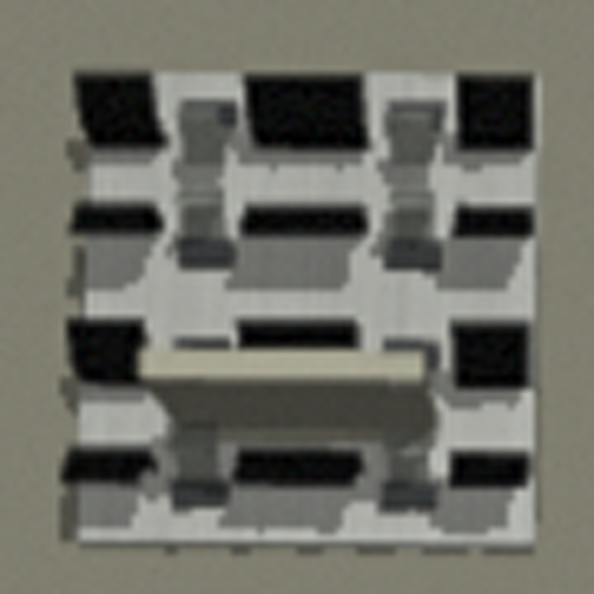

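View pics/cS.png

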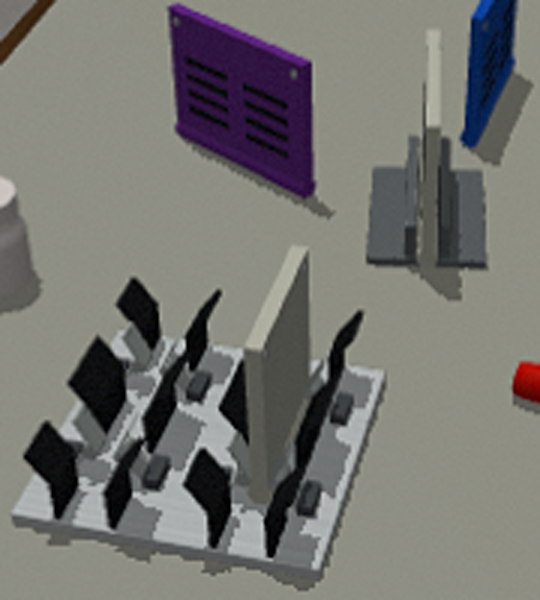

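Crop A confirms it: A is the wide cover (about 65 px), with dark louvres visible. Its top-edge ends are at px (389.3,232.3) and (453.5,221.5). In the rack crop the parked top edge runs from (138,365) to (424,365). The empty slot's guide tops span columns 72–533, with the flare tops at rows ~73 and ~230.

```bash
python3 - <<'E'
from h import *
c=load('top')
f=lambda x,y,o,s:(o[0]+(x+.5)/s-.5,o[1]+(y+.5)/s-.5)
A=lambda x,y,z:atz(c,*f(x,y,(375,200),8),z)
Rk=lambda x,y,z:atz(c,*f(x,y,(255,155),6.6),z)
l,r=A(118,262,.128),A(633,176,.128); d=l-r
print('vent',(l+r)/2,np.linalg.norm(d),'dir deg',np.degrees(np.arctan2(-d[0],d[1])))
l,r=Rk(138,365,.13),Rk(424,365,.13); d=l-r
print('parked',(l+r)/2,np.linalg.norm(d),np.degrees(np.arctan2(-d[0],d[1])))
for n,z,ps in[('guide top corners',.06,[(75,74),(533,72),(245,75),(364,75),(72,230),(533,230),(70,322),(528,322)]),('plate',.01,[(90,540),(533,543),(537,73)]),('noses',.028,[(207,250),(412,250),(205,130),(414,130)])]:
    for p in ps: print(n,p,Rk(*p,z).round(4))
# z_map of black guide tops: highest points near slot
pts=np.array([px(c,u,v) for u in range(262,342) for v in range(160,205)])
m=(pts[:,2]>.05)&(pts[:,2]<.075); q=pts[m]
for lo,hi in((.6,.65),(.65,.71)): 
    k=q[(q[:,0]>lo)&(q[:,0]<hi)]; print(len(k),k.mean(0) if len(k) else 0,k[:,1].min() if len(k) else 0,k[:,1].max() if len(k) else 0, k[:,0].min(),k[:,0].max())
# vent top via depth
pts=np.array([px(c,u,v) for u in range(380,465) for v in range(212,245)]); q=pts[(pts[:,2]>.118)&(pts[:,2]<.14)]; print('ventz',len(q),q.mean(0),q.min(0),q.max(0))
v=np.linalg.svd(q[:,:2]-q[:,:2].mean(0))[2][0];print(np.degrees(np.arctan(-v[0]/v[1])))
E
```

```text
vent [ 0.51917454 -0.28296548  0.128     ] 0.14970016707700246 dir deg 7.82751387300643
parked [0.56804607 0.00251126 0.13      ] 0.10112291506885182 -1.8890148597139313
guide top corners (75, 74) [0.6985 0.086  0.06  ]
guide top corners (533, 72) [ 0.6929 -0.0892  0.06  ]
guide top corners (245, 75) [0.6957 0.0207 0.06  ]
guide top corners (364, 75) [ 0.6941 -0.0248  0.06  ]
guide top corners (72, 230) [0.6374 0.0876 0.06  ]
guide top corners (533, 230) [ 0.6313 -0.0874  0.06  ]
guide top corners (70, 322) [0.6017 0.0886 0.06  ]
guide top corners (528, 322) [ 0.5959 -0.0845  0.06  ]
plate (90, 540) [0.5256 0.0897 0.01  ]
plate (533, 543) [ 0.5191 -0.0836  0.01  ]
plate (537, 73) [ 0.7077 -0.0906  0.01  ]
noses (207, 250) [0.6357 0.04   0.028 ]
noses (412, 250) [ 0.633 -0.04   0.028]
noses (205, 130) [0.6839 0.0401 0.028 ]
noses (414, 130) [ 0.681  -0.0419  0.028 ]
185 [0.63362283 0.00996871 0.05769297] -0.08669725924712526 0.08920377625548893 0.600044026751548 0.6499409280742149
240 [0.68917495 0.00130639 0.0561443 ] -0.08830596532006504 0.08678125788990242 0.652372076420732 0.6989504727411879
ventz 328 [ 0.51829831 -0.28148464  0.12836413] [ 0.50341232 -0.35656532  0.11835492] [ 0.53337508 -0.20824595  0.13391237]
7.948176411641517
```

```bash
python3 -m creep '[[35,-15,0,-0.12],[70,-30,0,-0.24],[105,-44,0,-0.36],[140,-59,0,-0.48],[175,-74,0,-0.6],[210,-89,0,-0.72],[245,-103,0,-0.84],[280,-118,0,-0.96],[315,-133,0,-1.08],[348,-147.5,0,-1.18],[348,-147.5,0,-1.267],[348,-147.5,0,-1.267]]' 100; cat > w.py <<'E'
import sys
from h import *
# usage: w.py x y z yaw_deg(of cover x axis): prints tool-frame row from measured pose
x,y,z,a=map(float,sys.argv[1:]); s=observe(); M=R.from_rotvec(s['tool_rot']).as_matrix()
d=M.T@(np.array([x,y,z])-s['position'])*1e3
cur=np.degrees(np.arctan2(M[1,1],M[0,1])); t=(a-cur+90)%180-90
print('t',s['time'],'pos',s['position'].round(4),'yaw',cur.round(2),'tilt',M[:,2].round(3),'row',d.round(1),(-np.radians(t)).round(4),'F',np.round(s['force'],1),'w',s['width'],'g',s['grasp_force'],'q',np.round(s['joint_pos'],2))
E
python3 w.py 0.5187 -0.2825 0.103 7.9
```

```text
time: 1.3
position: [0.5194, -0.2813, 0.2448]
tool_rot: [-2.057, -2.373, 0.0]
force: [-0.8, 0.3, -0.1]
width: 1.001
grasp_force: 0.0
t 1.3 pos [ 0.5194 -0.2813  0.2448] yaw 8.16 tilt [-0.001  0.001 -1.   ] row [ -1.1  -0.8 141.8] 0.0046 F [-0.8  0.3 -0.1] w 1.0009713302424015 g 0.0 q [ 0.77  0.29 -0.43  1.54  0.12  1.34  0.47]
```

```bash
python3 -m creep '[[0,-1,25,0.004],[-1,-1,50,0.004],[-1,-1,75,0.004],[-1,-1,100,0.004],[-1,-1,120,0.004],[-1,-1,135,0.004],[-1,-1,142,0.004],[-1,-1,142,0.004]]' && python3 -m creep '[[0,0,0,0],[0,0,0,0],[0,0,0,0],[0,0,0,0],[0,0,0,0],[0,0,0,0],[0,0,0,0],[0,0,0,0],[0,0,0,0],[0,0,0,0]]' 0; python3 w.py 0.5187 -0.2825 0.103 7.9
```

```text
time: 2.1
position: [0.5176, -0.2838, 0.1027]
tool_rot: [-2.068, -2.364, 0.001]
force: [-0.0, 0.6, 0.1]
width: 1.0
grasp_force: 0.0
time: 3.1
position: [0.5185, -0.2835, 0.1037]
tool_rot: [2.066, 2.366, 0.0]
force: [0.3, 0.7, 4.3]
width: 0.109
grasp_force: 59.3
t 3.1 pos [ 0.5185 -0.2835  0.1037] yaw 7.74 tilt [ 0.001 -0.    -1.   ] row [1.  0.3 0.7] -0.0028 F [0.3 0.7 4.3] w 0.10944171079666677 g 59.260525703430176 q [ 0.76  0.41 -0.41  1.7   0.18  1.07  0.42]
```

```bash
python3 -m creep '[[0,0,-8,0],[0,0,-20,0],[0,0,-40,0],[0,0,-60,0],[0,0,-80,0],[0,0,-100,0],[0,0,-120,0],[0,0,-140,0],[0,0,-155,0],[0,0,-160,0],[0,0,-160,0]]' ; python3 w.py 0.6655 -0.0006 0.263 -1.9
```

```text
time: 4.2
position: [0.5183, -0.2835, 0.2638]
tool_rot: [2.066, 2.366, 0.0]
force: [-0.2, -0.8, -3.8]
width: 0.11
grasp_force: 58.9
t 4.2 pos [ 0.5183 -0.2835  0.2638] yaw 7.73 tilt [ 0.001 -0.    -1.   ] row [260.5 184.    0.7] 0.1681 F [-0.2 -0.8 -3.8] w 0.10980653602708802 g 58.85477542877197 q [ 0.78  0.28 -0.43  1.51  0.12  1.38  0.47]
```

```bash
python3 -m creep '[[15,11,0,0.01],[40,28,0,0.03],[67,47,0,0.05],[94,66,0,0.07],[121,85,0,0.09],[148,104,0,0.1],[175,123,0,0.12],[202,142,0,0.14],[227,160,0,0.16],[247,174,0,0.168],[260.5,184,0,0.168],[260.5,184,0,0.168]]' && python3 -m creep '[[0,0,0,0],[0,0,0,0]]'; python3 w.py 0.6655 -0.0006 0.263 -1.9; python3 - <<'E'
from h import *
for n in('top','side'): c=snap(n)
i=load('top')['img']; s=load('side')['img']
a=cv2.resize(i[130:250,240:360],(600,600),interpolation=cv2.INTER_CUBIC)
cv2.imwrite('pics/t2.png',a)
cv2.imwrite('pics/s2.png',cv2.resize(s[150:350,150:350],(600,600),interpolation=cv2.INTER_CUBIC))
E
```

```text
time: 5.4
position: [0.6655, 0.0023, 0.2619]
tool_rot: [-2.252, -2.187, 0.001]
force: [-1.6, 0.4, -3.3]
width: 0.107
grasp_force: 58.9
time: 5.6
position: [0.6652, -0.0023, 0.263]
tool_rot: [2.259, 2.182, -0.002]
force: [0.3, -0.4, -3.2]
width: 0.109
grasp_force: 58.9
t 5.6 pos [ 0.6652 -0.0023  0.263 ] yaw -1.99 tilt [-0.001 -0.001 -1.   ] row [ 1.7  0.2 -0. ] -0.0015 F [ 0.3 -0.4 -3.2] w 0.10850668082537773 g 58.93001675605774 q [ 0.3   0.46 -0.53  1.29  0.23  1.45 -0.24]
```

View pics/s2.png

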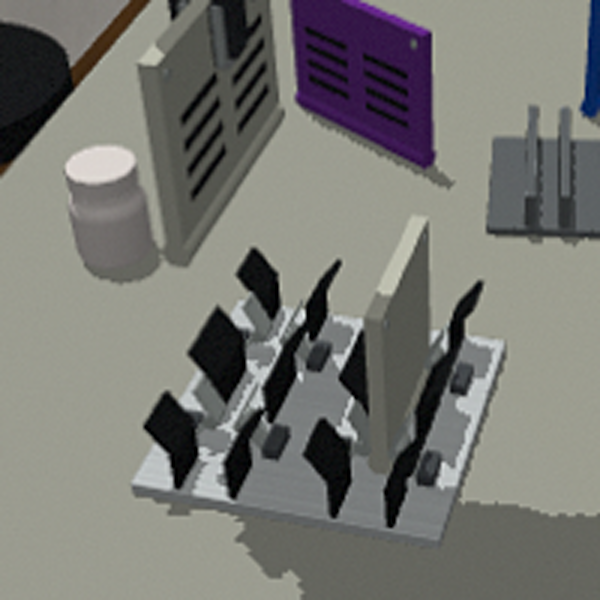

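View pics/t2.png

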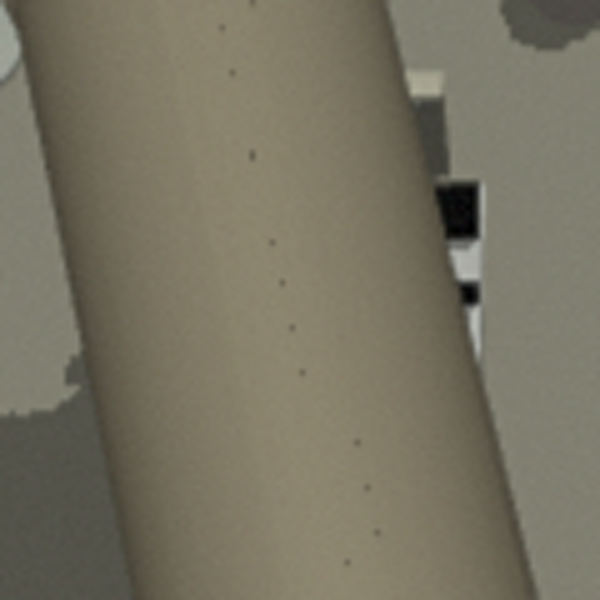

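The held cover is the louvred one: louvres are visible, and its foot runs from crop (178,262) to (282,110). In the side view the near-end guide feet are at (180,487) and (234,497). I'll cross-check x and y with the side camera.

```bash
python3 - <<'E'
from h import *
c=load('side'); t=load('top')
S=lambda x,y,z:atz(c,150+(x+.5)/3-.5,150+(y+.5)/3-.5,z).round(4)
T=lambda x,y,z:atz(t,240+(x+.5)/5-.5,130+(y+.5)/5-.5,z).round(4)
print('guide feet',S(180,487,.01),S(234,497,.01),S(335,516,.01),S(390,525,.01))
print('guide top near-end corners',S(146,427,.06),S(262,408,.06))
print('parked top near',S(375,307,.13),'far',S(420,218,.13))
print('held top near corners',S(140,65,.2873),S(160,68,.2873),'hem near',S(178,265,.1673),'hem far',S(283,112,.1673))
print('held top right end (top cam)',T(443,83,.2873), 'rack guide top right',T(478,182,.06))
E
```

```text
guide feet [0.6843 0.0841 0.01  ] [0.6504 0.0856 0.01  ] [0.5884 0.0888 0.01  ] [0.5555 0.0895 0.01  ]
guide top near-end corners [0.6965 0.0875 0.06  ] [0.6367 0.0597 0.06  ]
parked top near [0.5715 0.0407 0.13  ] far [ 0.5658 -0.0466  0.13  ]
held top near corners [0.6709 0.0736 0.2873] [0.6606 0.0745 0.2873] hem near [0.6689 0.0711 0.1673] hem far [ 0.6611 -0.0894  0.1673]
held top right end (top cam) [ 0.6636 -0.0768  0.2873] rack guide top right [ 0.6916 -0.0888  0.06  ]
```

```bash
python3 -m creep '[[1,0.5,10,0],[1,0.5,25,0],[1,0.5,40,0],[1,0.5,55,0],[1,0.5,70,0],[1,0.5,82,0],[1,0.5,92,0],[1,0.5,100,0],[1,0.5,106,0],[1,0.5,110,0],[1,0.5,110,0]]'; python3 w.py 0.6655 -0.0012 0.1057 -1.9; python3 -m creep '[[0,0,4,0],[0,0,8,0],[0,0,12,0],[0,0,16,0],[0,0,20,0],[0,0,20,0]]';  python3 w.py 0.6655 -0.0012 0.1057 -1.9
```

```text
time: 6.8
position: [0.6659, 0.0004, 0.1529]
tool_rot: [-2.258, -2.184, 0.0]
force: [0.2, -0.3, -2.8]
width: 0.112
grasp_force: 58.9
t 6.8 pos [6.659e-01 4.000e-04 1.529e-01] yaw -1.89 tilt [-0. -0. -1.] row [-1.6 -0.3 47.2] 0.0001 F [ 0.2 -0.3 -2.8] w 0.11172100364308202 g 58.86804521083832 q [ 0.3   0.53 -0.51  1.43  0.27  1.25 -0.27]
time: 7.4
position: [0.6656, 0.0003, 0.1325]
tool_rot: [-2.257, -2.184, 0.001]
force: [0.3, 0.0, -2.2]
width: 0.112
grasp_force: 58.9
t 7.4 pos [6.656e-01 3.000e-04 1.325e-01] yaw -1.89 tilt [-0.001 -0.    -1.   ] row [-1.5 -0.  26.8] 0.0002 F [ 0.3  0.  -2.2] w 0.1117961699902982 g 58.865236043930054 q [ 0.3   0.55 -0.51  1.45  0.28  1.21 -0.28]
```

```bash
python3 -m creep '[[-1.5,0,2,0],[-1.5,0,4,0],[-1.5,0,6,0],[-1.5,0,8,0],[-1.5,0,10,0],[-1.5,0,12,0]]';  python3 -m creep '[[0,0,2,0],[0,0,4,0],[0,0,6,0],[0,0,8,0],[0,0,8,0]]'; python3 w.py 0.6655 -0.0012 0.1057 -1.9
```

```text
time: 8.0
position: [0.666, -0.001, 0.1218]
tool_rot: [2.258, 2.184, 0.0]
force: [-4.9, -0.1, 6.8]
width: 0.112
grasp_force: 60.4
time: 8.5
position: [0.6656, -0.001, 0.1126]
tool_rot: [-2.257, -2.184, 0.001]
force: [-2.8, 0.8, -1.1]
width: 0.108
grasp_force: 59.1
t 8.5 pos [ 0.6656 -0.001   0.1126] yaw -1.88 tilt [-0.001  0.    -1.   ] row [-0.2 -0.1  6.9] 0.0003 F [-2.8  0.8 -1.1] w 0.10834038382854073 g 59.14981305599213 q [ 0.3   0.57 -0.5   1.47  0.28  1.18 -0.28]
```

Through the noses: contact force rose at TCP z 0.122 and has now dropped. Next I press to the floor.

```bash
python3 -m creep '[[0,0,2,0],[0,0,4,0],[0,0,6,0],[0,0,6,0]]';  python3 -m creep '[[0,0,1,0],[0,0,2,0],[0,0,2,0]]'; python3 w.py 0.6655 -0.0012 0.1057 -1.9
```

```text
time: 8.9
position: [0.6655, -0.0012, 0.1065]
tool_rot: [-2.257, -2.184, 0.002]
force: [-3.7, 0.8, -4.6]
width: 0.109
grasp_force: 58.7
time: 9.2
position: [0.6661, -0.0012, 0.1058]
tool_rot: [2.258, 2.184, 0.0]
force: [-4.8, -0.4, 2.1]
width: 0.111
grasp_force: 59.6
t 9.2 pos [ 0.6661 -0.0012  0.1058] yaw -1.89 tilt [ 0. -0. -1.] row [-0.  -0.6  0.1] 0.0001 F [-4.8 -0.4  2.1] w 0.11115856904536744 g 59.59250628948212 q [ 0.29  0.57 -0.5   1.48  0.29  1.16 -0.29]
```

```bash
python3 -m creep '[[0,-0.5,1,0],[0,-0.5,2,0],[0,-0.5,3,0],[0,-0.5,3,0]]'; python3 w.py 0.6655 -0.0012 0.1057 -1.9
```

```text
time: 9.6
position: [0.6664, -0.0012, 0.1057]
tool_rot: [2.257, 2.182, 0.002]
force: [-11.6, -1.2, 20.5]
width: 0.105
grasp_force: 62.4
t 9.6 pos [ 0.6664 -0.0012  0.1057] yaw -1.92 tilt [ 0.003 -0.001 -1.   ] row [-0.  -0.9 -0. ] -0.0003 F [-11.6  -1.2  20.5] w 0.10537512456611339 g 62.36606419086456 q [ 0.29  0.57 -0.5   1.48  0.29  1.16 -0.29]
```

The floor is firm at the predicted height, with 20 N at TCP z 0.1057. I'll relieve the preload, release and retreat.

```bash
python3 -m creep '[[0,0,-1.5,0],[0,0,-3,0],[0,0,-3,0]]' && python3 -m creep '[[0,0,0,0],[0,0,0,0],[0,0,0,0],[0,0,0,0],[0,0,0,0],[0,0,0,0],[0,0,0,0],[0,0,0,0],[0,0,0,0],[0,0,0,0]]' 80 && python3 -m creep '[[0,0,-10,0],[0,0,-25,0],[0,0,-45,0],[0,0,-65,0],[0,0,-85,0],[0,0,-105,0],[0,0,-125,0],[0,0,-140,0],[0,0,-150,0],[0,0,-150,0]]' && python3 -m creep '[[-30,0,0,0],[-65,0,0,0],[-100,0,0,0],[-135,0,0,0],[-170,0,0,0],[-205,0,0,0],[-235,0,0,0],[-250,0,0,0],[-250,0,0,0]]'; python3 - <<'E'
from h import *
for n in('top','side'): c=snap(n)
i=load('top')['img']; s=load('side')['img']
a=cv2.resize(i[140:260,240:360],(400,400),interpolation=cv2.INTER_CUBIC)
b=cv2.resize(s[190:340,180:330],(400,400),interpolation=cv2.INTER_CUBIC)
cv2.imwrite('pics/e.png',np.hstack([a,b]))
c=load('top')
p=np.array([px(c,u,v) for u in range(255,345) for v in range(165,205)]); q=p[(p[:,2]>.115)&(p[:,0]>.63)]; print(len(q),np.median(q,0),q.min(0),q.max(0))
E
```

```text
time: 9.9
position: [0.6656, -0.0012, 0.1058]
tool_rot: [2.258, 2.184, 0.0]
force: [-5.1, -1.3, 2.8]
width: 0.112
grasp_force: 59.7
time: 10.9
position: [0.6655, -0.0011, 0.1053]
tool_rot: [2.258, 2.184, -0.0]
force: [1.2, 0.7, -0.8]
width: 0.798
grasp_force: 0.0
time: 11.9
position: [0.666, -0.001, 0.2572]
tool_rot: [2.257, 2.183, 0.003]
force: [0.4, -0.1, -0.1]
width: 0.8
grasp_force: 0.0
time: 12.8
position: [0.6564, -0.2533, 0.2542]
tool_rot: [-2.261, -2.18, 0.002]
force: [-0.4, 1.2, -0.3]
width: 0.8
grasp_force: 0.0
382 [6.62234679e-01 1.00104977e-04 1.30435623e-01] [ 0.65525006 -0.07438425  0.11532065] [0.67105934 0.07561933 0.13681523]
```

View pics/e.png

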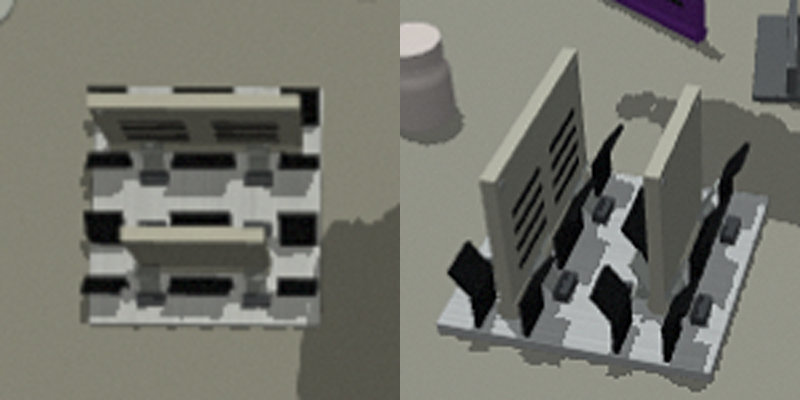

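The cover stands upright in the far slot, its top edge at crop columns 88–301. Its top is at z ≈ 0.130, level with the parked cover, and it is centred to about 1 mm, so it is home.

```bash
python3 -c "
from rig import *
print(finish_job())"
```

```text
the job is handed in; nothing more can be done
None
```

The louvred cover is pressed fully home and upright in the rack's empty slot, centred to about 1 mm; I let go, left the two plain covers untouched, and handed the job in at about 13 s.

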